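# Bring a culture dish under the lens and hold it at full lift

### The arm

A 7-joint arm with a two-finger parallel gripper is mounted at the origin on the work surface. World frame = base frame: x ahead of the robot, y to its left, z up, the work surface at z = 0. Lengths are in mm, angles in degrees, forces in N, time in s.
With the tool pointing down it reaches from about 425 to 875 mm from the base axis. Payload 9.9 kg.
Tool frame: the origin (TCP) lies midway between the tips of the shut fingers; the grasp point (between the pads) lies 19 mm behind it (bot.grip_depth is the distance from the TCP to the grasp point, in mm); z points along the fingers, y is the direction in which the jaws open and shut (so a half turn about z gives the same grasp; the last joint's range is limited). The gripper opens to 85 mm and grips with 20 to 120 N. Pads are 22 mm wide; open, the fingers measure 114 mm over their backs; the gripper's body (76 mm by 85 mm) begins 54 mm behind the grasp point. The pads swing forward as they close: fully open they stand 13 mm farther back than shut.
Start: joints at [-80.661, 32.985, 1.427, 82.34, -0.859, 64.687, -3.237], TCP at [164.896, 654.551, 206.389] pointing down, gripper open.
Joint ranges: [-157.87, 157.87], [-19.46, 123.44], [-87.15, 90], [11.01, 140.99], [-62.26, 242.26], [9.8, 113.94], [-161.44, 161.44]. Speed limits (degrees/s): [127.2, 127.2, 172.46, 172.46, 180, 180, 180].

### API

Orientations are given as a 3x3 rotation matrix whose columns are the frame's x, y, z axes.
In Python, from bench import bot gives the robot as it stands.
- The arm moves only by the tool move_arm, never from a script. Its argument "rows" is a list of rows, each a list of 7 numbers: the turn, a rotation vector about the tool's x, y, z in degrees, then the shift along the tool's x, y, z in m, then the opening in per cent of the stroke, from 0 (shut) to 100 (fully open). A call has 1 to 12 rows; each row is the pose to reach, as a shift and turn from the pose measured when the call began, along the tool's axes at that moment; what a row does not reach only later rows make up. A row lasts 1/12 s, in which the tool goes at most 41.7 mm and 7.16 degrees, less where a joint would pass 70% of its speed; a pose out of reach is approached as far as the arm can. A call with a gripper value outside its range is refused whole. The fingers move at their own pace and stop on an object; "newtons" is the grip in N (left out, the last holds). Time passes only in rows, so rows that repeat a pose let the fingers close. It gives the time, the measured TCP pose, the force and the opening at its end, in the units of the state.
- bot.get_obs(): the state, without advancing time (a new reading comes with each control period).
- bot.snapshot(name): name is "scene" or "top" or "wrist"; returns a dict with "pixels" (420x560x3 uint8, red, green, blue), "z_map" (420x560 float32, mm along the optical axis (not along the pixel's ray), 0 where there is no reading), "fx", "fy", "cx", "cy" (pixels), "distortion" ([k1, k2, p1, p2, k3] as OpenCV has them; the pictures are not rectified), "rvec" (rotation vector, rad) and "tvec" (3), from world to camera coordinates, as OpenCV has them; the wrist camera has in their place "hand_eye" (4x4, takes a point from camera to tool coordinates, whose origin is the TCP and whose axes are the flange's). Camera axes: x right, y down, z forward; pixel columns grow to the right and rows downward; lengths in mm; the calibration is good to about 2 mm. A picture is of the moment at which its call begins: read the wrist's pose just before it.
- bot.close_job(): hands the job in, once; it reports no verdict.
The state is a dict: "clock": time; "joints": joint angles; "joint_vel": joint speeds; "effort": joint torques, N m; "position": TCP position; "orientation": TCP orientation; "contact_force": force on the tool from outside, world axes, zero at the start; "moment": the same for the moment, N m; "finger_gap": finger opening in mm.
Only numpy, scipy, OpenCV 4.12 (cv2) and the standard library are available. Lean on these libraries where they do the work, as an engineer would, in place of code of your own. Each camera call takes 0.05 s, during which the arm holds its last target. There are 200 camera calls.

### The job

On the plate imaging stand, slide the dish carriage all the way along its rails against its stop under the lens, with the dish still down. Then turn the carriage's sprung cam lever up to its highest lift point, where the lever stands upright, and finish while holding it there: the lever falls back if let go. Leave the other things on the bench where they stand.

Things in the scene. Friction and masses are not known exactly. Their poses are not given: they have to be found in the camera images.
- stand: White imaging stand fixed to the bench: base plate 150 mm (x) by 440 mm (y, from -280 to +160), 12 mm thick, two steel rails along its y axis. Its origin is on the bench vertically under the lens; z is up, +y points along the rails towards the stop. A 28 mm thick column at x +40, y +125 mm carries a black lens head (60 mm diameter, from 203 to 265 mm above the bench) over the origin, by a thin arm at height 245 mm.
- carriage (a joint): Slide of the aluminium carriage along the stand's +y: 0 = farthest from the stop, 0.12 m = against the stop with the dish under the lens. Stays where it is left; about 3 N of friction. The carriage plate's top is 41 mm above the bench; it carries the post, the dish table and the cam lever, all of which travel with it.
- post_grip (a point): Grip point of the carriage's upright grey post handle: on its axis, 82 mm above the bench. The post is a 16 mm diameter round rod with a 22 mm cap whose top is at 99 mm; it rises from the plate top at 41 mm. It can be pinched from above at any yaw. It stands 50 mm to the -x side and 120 mm to the -y side of the dish centre.
- lever (a joint): Angle of the cam lever (rad): 0 = at rest, leaning 1.30 rad (75 deg) from upright towards the stand's -y; grows as the lever is swung up towards +y; 1.30 = upright, where the cam lifts the dish table highest; beyond (end stop 1.90) the table comes down again. A spring always pulls it back to 0 (about 3 N at the knob when upright).
- lever_pivot (a point): Point on the lever's turning axis, in the plane in which the lever swings, 62 mm above the bench, 140 mm to the -x side of the dish centre on the carriage. The axis is parallel to the stand's x axis.
- lever_knob (a point): Centre of the grey knob at the lever's end, 85 mm from lever_pivot (84 mm above the bench at rest, 147 mm when upright). The knob is a drum, 30 mm in diameter and 30 mm long along the stand's x axis, with flat ends; it revolves freely on its own pin, so when pinched on its flat ends from above (fingers closing along the stand's x) it need not turn with the lever. The lever bar is a 10 mm diameter rod.
- dish_table (a joint): Lift of the round steel table (110 mm diameter) with the culture dish clipped on it: 0 = down, dish rim 96 mm above the bench; 0.014 m = highest lift, with the lever upright. Only the cam moves it.
- dish_stack: Bystander: stack of six culture dishes, 90 mm diameter, 93 mm high, loose on the bench; origin under its centre.
- dish_pair: Bystander: two stacked culture dishes, 90 mm diameter, 31 mm high; origin under its centre.
- wash_bottle: Bystander: red plastic bottle, 64 mm diameter, 160 mm high; origin under its centre.
- tub: Bystander: white tub with red cap, 80 mm diameter, 120 mm high; origin under its centre.
- vial: Bystander: small amber vial, 28 mm diameter, 55 mm high, in front of the stand near its stop end; origin under its centre.
- vial2: Bystander: the same kind of vial, behind the stand; origin under its centre.
- marker: Bystander: marker pen lying on the bench, 130 mm long along its x axis, 13 mm thick; origin under its middle.

How it is judged (in metres and radians):
On the way, in this order (a step that is already met when the one before it is completed fails the run):
1. the carriage is against its stop (within 3 mm) with the dish still down (value of joint carriage above 0.117 m and value of joint dish_table below 0.006 m), for 0.2 s.
2. with the carriage at the stop, the lever is at its highest lift point (value of joint carriage above 0.117 m and value of joint lever between 1.12 and 1.48 rad and value of joint dish_table above 0.0135 m), for 0.3 s.
At the end, for the whole second after the job is handed in: The carriage is within 3 mm of its stop, the lever is within 0.18 rad of upright (highest lift, joint 1.30) with the dish table lifted more than 13.5 mm, still, and the robot is holding the lever (contact over 1 N) (all of step 2 and contact force between any of the fingers, the arm and lever above 1 N and velocity of joint lever between -0.15 and 0.15 rad/s); the arm keeps its last pose, push and grip.
It fails at once if the dish is raised before the carriage is under the lens (value of joint dish_table above 0.008 m and value of joint carriage below 0.11 m).
It fails at once if a bystander is moved more than 20 mm or tipped over (distance of any of dish_stack, dish_pair, wash_bottle, tub, vial, vial2, marker from where it was at the start of the episode above 0.02 m or angle between any of dish_stack, dish_pair, wash_bottle, tub, vial, vial2's own z axis and vertical above 0.5 rad).
It also fails if it takes over 45 s, if anything falls off the work surface, if the arm or the gripper's body presses on something with over 40 N, if the wrist force passes 120 N, or if a joint passes its speed limit or range.

## Working session

There is one attempt and no reset: what is moved stays moved. The work goes in short steps, Python scripts to look and compute and a tool call to move; the robot and the scene stay as the last step left them, time stands still between calls to the robot, and variables do not carry over. Pictures are saved under pics/ and viewed, about 8 in all and at most 12, crops included, and the job is handed in when it is done.

Besides the shell and the picture viewer there is one more tool, called after "Emit:" as name([rows], argument=value, ...), one row to a line, values as JSON. move_arm: Moves the arm, as the interface text tells. Its arguments: {"type":"object","properties":{"rows":{"type":"array"},"newtons":{"type":"number"}},"required":["rows"]}

```bash
ls; mkdir -p pics
cat > h.py <<'E'
import numpy as np, cv2, pickle
from bench import bot
def snap(n,save=None):
    o=bot.get_obs(); s=bot.snapshot(n); s['obs']=o
    if save:
        cv2.imwrite('pics/'+save+'.png',s['pixels'][:,:,::-1]); pickle.dump(s,open('pics/'+save+'.pkl','wb'))
    return s
def pose(s):
    "camera->world R,t"
    if 'rvec' in s:
        R=cv2.Rodrigues(np.array(s['rvec'],float))[0]; t=np.array(s['tvec'],float).ravel(); return R.T,-R.T@t
    H=np.array(s['hand_eye'],float); R0=np.array(s['obs']['orientation']); p=np.array(s['obs']['position'])
    return R0@H[:3,:3],R0@H[:3,3]+p
def rays(s,uv):
    K=np.array([[s['fx'],0,s['cx']],[0,s['fy'],s['cy']],[0,0,1.]])
    n=cv2.undistortPoints(np.array(uv,float).reshape(-1,1,2),K,np.array(s['distortion'],float)).reshape(-1,2)
    return np.c_[n,np.ones(len(n))]
def onplane(s,uv,z):
    R,t=pose(s); d=rays(s,uv)@R.T; return t+d*((z-t[2])/d[:,2])[:,None]
def cloud(s):
    v,u=np.mgrid[:420,:560]; uv=np.c_[u.ravel(),v.ravel()]
    R,t=pose(s); z=s['z_map'].ravel(); P=(rays(s,uv)*z[:,None])@R.T+t; P[z<=0]=np.nan
    return P.reshape(420,560,3)
E
python3 - <<'E'
from h import *
a=snap('scene','scene0');b=snap('top','top0')
o=a['obs'];print({k:np.round(v,2).tolist() for k,v in o.items()},bot.grip_depth)
for s in(a,b):print(pose(s))
cv2.imwrite('pics/both.png',np.hstack([cv2.resize(x['pixels'][:,:,::-1],(400,300)) for x in(a,b)]))
E
```

```text
pics
{'clock': 0.0, 'joints': [-80.66, 33.03, 1.42, 82.39, -0.86, 64.69, -3.24], 'joint_vel': [-0.0, -0.06, -0.06, 0.1, 0.02, -0.06, -0.03], 'effort': [-0.0, -76.58, 2.25, -28.6, 0.02, 0.01, -0.0], 'position': [164.8, 654.07, 205.57], 'orientation': [[-0.97, 0.24, -0.0], [0.24, 0.97, -0.0], [-0.0, -0.0, -1.0]], 'contact_force': [0.48, 0.41, 0.37], 'moment': [-0.0, 0.0, -0.05], 'finger_gap': 85.35} 18.700000000000003
(array([[ 0.54338868,  0.47911861, -0.68932873],
       [ 0.83925757, -0.32900014,  0.43290372],
       [-0.01937702, -0.81375934, -0.58087887]]), array([1695.35639562, -682.06284826, 1011.25007425]))
(array([[ 0.02960821, -0.9932579 ,  0.11208077],
       [-0.99928921, -0.03203096, -0.01987707],
       [ 0.02333311, -0.11141258, -0.99350028]]), array([ 458.1951025 ,   30.81596961, 1199.84615365]))
```

View pics/top0.png

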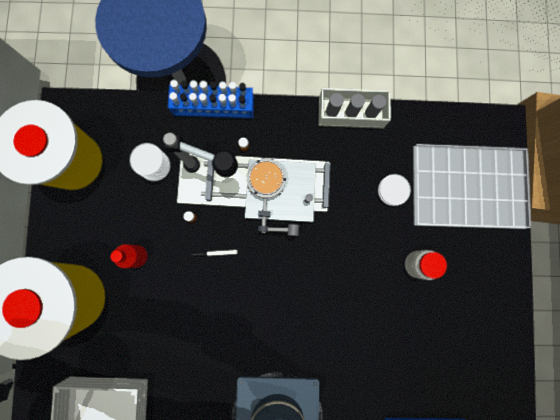

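View pics/scene0.png

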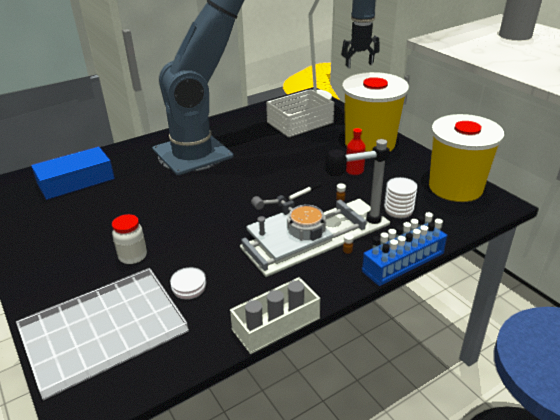

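The top view shows the stand at about (250,185), with its stop end to the left (world +y) and its -x side towards the robot. The dish is at (267,178), the post at (308,199) and the lever knob at (293,230), pointing right (-y). The vial is at (189,216) and the marker at (215,253).

Run:
```python
from h import *
s=pickle.load(open('pics/top0.pkl','rb')); P=cloud(s); im=s['pixels']; hsv=cv2.cvtColor(im,cv2.COLOR_RGB2HSV)
X,Y,Z=P[...,0],P[...,1],P[...,2]
roi=np.zeros((420,560),bool);roi[130:245,165:340]=1
def blob(m,name):
    n,l,st,c=cv2.connectedComponentsWithStats(m.astype(np.uint8))
    for i in range(1,n):
        if st[i,4]>8: q=P[l==i]; print(name,st[i].tolist(),'mean',np.nanmean(q,0).round(1),'med z',np.nanmedian(q[:,2]).round(1),'mid',((np.nanmin(q,0)+np.nanmax(q,0))/2).round(1))
# dish agar
m=roi&(hsv[...,0]<20)&(hsv[...,1]>90)&(hsv[...,2]>100); blob(m,'agar')
r2=roi.copy(); r2[:190]=0; r2[:,:255]=0
blob(r2&(Z>55),'tall')
# carriage plate and base rectangles
m=roi&(Z>36)&(Z<46)&(hsv[...,2]>120); blob(m,'plate')
cs,_=cv2.findContours(m.astype(np.uint8),0,1);c=max(cs,key=cv2.contourArea)
for zz,mm in((41,m),(12,roi&(Z>-5)&(hsv[...,2]>120)&(hsv[...,1]<60))):
    cs,_=cv2.findContours(mm.astype(np.uint8),0,1);c=max(cs,key=cv2.contourArea)
    w=onplane(s,c.reshape(-1,2),zz)[:,:2].astype(np.float32); print(zz,cv2.minAreaRect(w),cv2.boxPoints(cv2.minAreaRect(w)).round(0).tolist())
x=cv2.resize(im[130:260,160:340,::-1],None,fx=4.4,fy=4.4,interpolation=cv2.INTER_CUBIC);cv2.imwrite('pics/crop1.png',x)
```

```text
agar [250, 162, 32, 31, 766] mean [674.5  49.5  92.5] med z 92.5 mid [674.5  50.3  92.9]
tall [255, 190, 44, 46, 568] mean [573.7  28.   82.5] med z 82.4 mid [579.6  17.6  80.6]
tall [305, 194, 8, 9, 54] mean [620.4 -68.6  96. ] med z 97.1 mid [620.9 -68.6  80.7]
plate [207, 161, 5, 14, 39] mean [706.  214.   44.3] med z 44.6 mid [706.2 214.6  43.6]
plate [248, 160, 9, 10, 37] mean [724.5  96.   41.2] med z 41.1 mid [719.8  92.   40.8]
plate [266, 161, 50, 61, 2073] mean [639.7 -31.9  41.2] med z 41.1 mid [647.2 -22.   41. ]
plate [323, 163, 7, 44, 183] mean [ 669.  -124.1   40.5] med z 40.3 mid [ 669.1 -123.6   41. ]
plate [205, 188, 6, 10, 36] mean [633.3 216.2  44.3] med z 44.7 mid [633.4 215.2  44. ]
plate [245, 188, 18, 31, 386] mean [602.6  84.9  40.9] med z 41.0 mid [608.2  82.6  41.2]
41 ((647.37451171875, -21.617965698242188), (135.0384521484375, 170.00621032714844), 88.45458221435547) [[561.0, -87.0], [731.0, -91.0], [734.0, 44.0], [564.0, 48.0]]
12 ((658.7466430664062, 92.29983520507812), (457.5871276855469, 213.22483825683594), 84.2579116821289) [[530.0, -125.0], [742.0, -146.0], [788.0, 309.0], [576.0, 331.0]]
```

View pics/crop1.png

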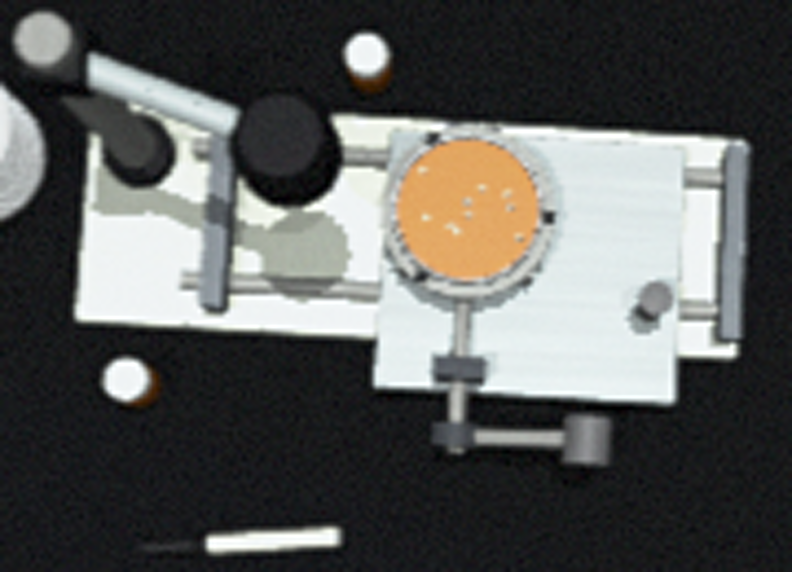

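Dish, post and plate agree with the given offsets (post is 50/120 mm from the dish, stand yaw about -1.6°). Next I'll check the knob, the tall things along the way, and the move numbers.

```bash
cat >> h.py <<'E'
def delta(target,yaw):
    "tool-frame shift (m) and rotvec deg to pose: pointing down, tool y = world dir at angle yaw"
    o=bot.get_obs();R=np.array(o['orientation']);p=np.array(o['position']);a=np.radians(yaw)
    y=np.array([np.cos(a),np.sin(a),0]);z=np.array([0,0,-1.]);T=np.c_[np.cross(y,z),y,z]
    return cv2.Rodrigues(R.T@T)[0].ravel()*57.2958, R.T@(np.array(target)-p)/1000
E
python3 - <<'E'
from h import *
s=pickle.load(open('pics/top0.pkl','rb'));P=cloud(s);X,Y,Z=P[...,0],P[...,1],P[...,2]
b=P[222:240,285:302].reshape(-1,3);k=b[b[:,2]>85];print('knob',k.min(0),k.max(0),np.median(k,0),len(k))
b=P[222:240,255:285].reshape(-1,3);k=b[b[:,2]>55];print('pivot/bar',k.min(0),k.max(0))
for x0 in range(150,800,50):
    print(x0,[int(np.nan_to_num(np.nanmax(np.where((X>=x0)&(X<x0+50)&(Y>=y0)&(Y<y0+50),Z,np.nan)))) if ((X>=x0)&(X<x0+50)&(Y>=y0)&(Y<y0+50)).any() else -1 for y0 in range(-150,700,50)])
print(delta([620.5,-68.5,206],-1.55))
print('vial',onplane(s,[[189,216]],55),'marker',onplane(s,[[215,253]],13))
E
```

```text
knob [517.32982842 -42.77746832  85.20667264] [547.33335076  -7.37227293 104.70571503] [533.30868597 -28.13365322  97.20845314] 127
pivot/bar [524.62207204  -4.89512893  59.21752563] [552.64787708  67.05776251  85.90687893]
150 [5, 4, 5, 5, 5, 6, 6, 5, 4, 5, 5, 6, 6, 5, 322, 292, 3]
200 [6, 6, 8, 7, 4, 5, 6, 6, 5, 6, 5, 6, 6, 237, 237, 237, -1]
250 [5, 6, 5, 5, 5, 5, 6, 7, 6, 5, 7, 5, 237, 237, 249, 248, 234]
300 [4, 6, 7, 5, 7, 6, 6, 7, 6, 6, 6, 6, 238, 237, 249, 250, 236]
350 [5, 6, 7, 5, 7, 6, 8, 6, 5, 4, 5, 5, 236, 238, 248, 249, 237]
400 [7, 5, 6, 7, 6, 5, 7, 5, 8, 4, 119, 165, 6, 237, 239, 238, 236]
450 [7, 7, 6, 9, 6, 14, 16, 18, 15, 6, 117, 162, 6, 7, 7, 5, 5]
500 [8, 7, 104, 83, 79, 7, 6, 8, 6, 6, 7, 6, 6, 7, 6, 7, 5]
550 [16, 46, 46, 81, 84, 44, 6, 5, 59, 6, 5, 6, 7, 5, 7, 7, 5]
600 [47, 103, 46, 100, 99, 255, 254, 50, 18, 15, 5, 6, 6, 8, 218, 219, 219]
650 [44, 49, 93, 99, 99, 268, 268, 257, 34, 97, 100, 96, 6, 219, 228, 231, 229]
700 [44, 51, 46, 98, 97, 261, 257, 257, 287, 99, 98, 101, 7, 220, 230, 230, 231]
750 [6, 7, 7, 8, 8, 60, 7, 5, 12, 3, 98, 99, 7, 218, 219, 229, 227]
(array([-7.21479723e-02,  6.23843396e-02,  7.74126740e+01]), array([-6.18424123e-01, -5.89401719e-01,  5.63216819e-04]))
vial [[563.62563392 261.76120076  55.        ]] marker [[462.9269717  189.83050182  13.        ]]
```

Emit:
move_arm([
  [0, 0, 0, 0, 0, -0.04, 100],
  [0, 0, 0, 0, 0, -0.08, 100],
  [0, 0, 0, 0, 0, -0.12, 100],
  [0, 0, 0, 0, 0, -0.13, 100],
  [0, 0, 3.6, -0.029, -0.0276, -0.13, 100],
  [0, 0, 7.2, -0.058, -0.055, -0.13, 100],
  [0, 0, 10.8, -0.087, -0.083, -0.13, 100],
  [0, 0, 14.4, -0.116, -0.11, -0.13, 100],
  [0, 0, 18, -0.145, -0.138, -0.13, 100],
  [0, 0, 21.6, -0.174, -0.166, -0.13, 100],
  [0, 0, 25.2, -0.203, -0.193, -0.13, 100],
  [0, 0, 28.8, -0.232, -0.221, -0.13, 100],
])

```text
clock: 1.1
position: [336.4, 381.4, 335.8]
orientation: [[-0.73, 0.683, -0.0], [0.683, 0.73, -0.001], [-0.001, -0.001, -1.0]]
contact_force: [0.5, 0.8, -0.1]
finger_gap: 85.5
```

Run:
```python
from h import *
print(bot.get_obs()['clock'],bot.get_obs()['position'],delta([620.5,-68.5,206],-1.55))
```

```text
1.1 [336.38897569 381.43714942 335.7682471 ] (array([-0.0611604 ,  0.07024306, 48.43799175]), array([-0.51481974, -0.13410723,  0.1303004 ]))
```

Emit:
move_arm([
  [0, 0, 4, -0.038, -0.01, 0, 100],
  [0, 0, 8, -0.076, -0.02, 0, 100],
  [0, 0, 12, -0.114, -0.03, 0, 100],
  [0, 0, 16, -0.152, -0.04, 0, 100],
  [0, 0, 20, -0.19, -0.05, 0, 100],
  [0, 0, 24, -0.228, -0.06, 0, 100],
  [0, 0, 28, -0.266, -0.07, 0, 100],
  [0, 0, 32, -0.304, -0.08, 0, 100],
  [0, 0, 36, -0.342, -0.09, 0, 100],
  [0, 0, 40, -0.38, -0.1, 0, 100],
  [0, 0, 44, -0.418, -0.11, 0, 100],
  [0, 0, 48.4, -0.45, -0.118, 0, 100],
])

```text
clock: 2.1
position: [585.0, -15.0, 336.0]
orientation: [[0.031, 1.0, -0.001], [1.0, -0.031, -0.002], [-0.002, -0.001, -1.0]]
contact_force: [-0.1, 0.3, 0.3]
finger_gap: 85.5
```

Run:
```python
from h import *
print(bot.get_obs()['joints'],bot.get_obs()['position'],delta([620.5,-68.5,180],-1.55))
```

```text
[-24.61504745  22.9285062   33.51792782  84.56079082 -12.66083236
  76.35954765   8.04205122] [584.97243426 -14.99464999 335.95152248] (array([-0.03002869,  0.12270152, -0.21299801]), array([-0.05205278,  0.03723799,  0.15604406]))
```

Emit:
move_arm([
  [0, 0, 0, -0.026, 0.018, 0.02, 100],
  [0, 0, 0, -0.052, 0.037, 0.04, 100],
  [0, 0, 0, -0.052, 0.037, 0.08, 100],
  [0, 0, 0, -0.052, 0.037, 0.12, 100],
  [0, 0, 0, -0.052, 0.037, 0.15, 100],
  [0, 0, 0, -0.052, 0.037, 0.156, 100],
  [0, 0, 0, -0.052, 0.037, 0.156, 100],
])

```text
clock: 2.68
position: [619.0, -68.1, 178.1]
orientation: [[0.031, 1.0, -0.005], [1.0, -0.031, -0.002], [-0.002, -0.005, -1.0]]
contact_force: [-0.4, -0.7, 1.3]
finger_gap: 85.2
```

Run:
```python
from h import *
s=snap('wrist','w1');P=cloud(s);t=snap('top','top1')
m=(P[...,2]>90)&(P[...,2]<106)&(abs(P[...,0]-620)<30)&(abs(P[...,1]+68)<30);q=P[m]
print(m.sum(), len(q) and (q.min(0),q.max(0),q.mean(0)))
print(s['obs']['position'],delta([620.5,-68.5,63],-1.55))
```

```text
500 (array([608.12414823, -78.49650338,  90.05966496]), array([629.20180662, -56.26361209,  99.9367351 ]), array([618.40311619, -66.44113146,  97.14433685]))
[618.98102135 -68.12793804 178.13445081] (array([ 0.08107855,  0.14805716, -0.21382832]), array([ 0.00055589, -0.00086348,  0.11870942]))
```

View pics/w1.png

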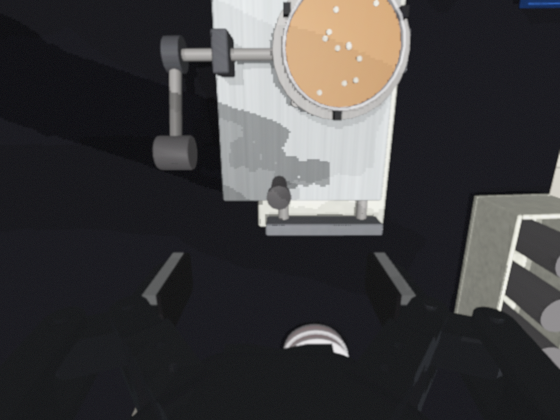

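The wrist view shows the post at (279,197) centred between the jaws, the knob at (175,152), and nothing beneath the fingers. I'll go down and pinch.

Emit:
move_arm([
  [0, 0, 0, 0, 0, 0.035, 100],
  [0, 0, 0, 0.001, 0, 0.07, 100],
  [0, 0, 0, 0.001, 0, 0.1, 100],
  [0, 0, 0, 0.001, 0, 0.115, 100],
  [0, 0, 0, 0.001, 0, 0.115, 100],
  [0, 0, 0, 0.001, 0, 0.115, 0],
  [0, 0, 0, 0.001, 0, 0.115, 0],
  [0, 0, 0, 0.001, 0, 0.115, 0],
  [0, 0, 0, 0.001, 0, 0.115, 0],
  [0, 0, 0, 0.001, 0, 0.115, 0],
  [0, 0, 0, 0.001, 0, 0.115, 0],
], newtons=60)

```text
clock: 3.7
position: [618.9, -68.0, 67.7]
orientation: [[0.031, 1.0, -0.003], [1.0, -0.031, -0.001], [-0.001, -0.003, -1.0]]
contact_force: [-12.5, 1.6, 13.4]
finger_gap: 17.9
```

Emit:
move_arm([
  [0, 0, 0, 0, 0, 0, 0],
  [0, 0, 0, 0, 0, 0, 0],
  [0, 0, 0, 0, 0, 0, 0],
])

```text
clock: 3.95
position: [618.7, -68.0, 67.9]
orientation: [[0.031, 1.0, -0.003], [1.0, -0.031, -0.001], [-0.001, -0.003, -1.0]]
contact_force: [-2.2, 0.1, 1.4]
finger_gap: 17.6
```

Emit:
move_arm([
  [0, 0, 0, 0.01, 0, 0, 0],
  [0, 0, 0, 0.023, 0, 0, 0],
  [0, 0, 0, 0.036, 0, 0, 0],
  [0, 0, 0, 0.049, 0, 0, 0],
  [0, 0, 0, 0.062, 0, 0, 0],
  [0, 0, 0, 0.075, 0, 0, 0],
  [0, 0, 0, 0.088, 0, 0, 0],
  [0, 0, 0, 0.1, 0, 0, 0],
  [0, 0, 0, 0.11, 0, 0, 0],
  [0, 0, 0, 0.117, 0, 0, 0],
  [0, 0, 0, 0.121, 0, 0, 0],
  [0, 0, 0, 0.121, 0, 0, 0],
])

```text
clock: 4.95
position: [621.3, 30.5, 68.1]
orientation: [[0.046, 0.999, -0.003], [0.999, -0.046, -0.027], [-0.027, -0.002, -1.0]]
contact_force: [-4.3, -62.1, -4.5]
finger_gap: 17.3
```

The arm stopped at 98 mm with 62 N of force. Easing back to a light load and looking.

Emit:
move_arm([
  [0, 0, 0, 0.003, 0, 0, 0],
  [0, 0, 0, 0.003, 0, 0, 0],
])

```text
clock: 5.12
position: [621.3, 29.5, 68.0]
orientation: [[0.051, 0.999, -0.003], [0.998, -0.051, -0.032], [-0.032, -0.002, -0.999]]
contact_force: [-4.0, -29.5, 2.6]
finger_gap: 17.5
```

Run:
```python
from h import *
a=snap('scene','s2');b=snap('top','t2')
f=lambda i:cv2.resize(i[:,:,::-1],None,fx=3,fy=3,interpolation=cv2.INTER_CUBIC)
x=f(a['pixels'][130:270,230:430]);y=f(b['pixels'][120:260,160:340])
x=cv2.resize(x,(400,280));y=cv2.resize(y,(400,311))[:280]
cv2.imwrite('pics/c2.png',np.vstack([cv2.resize(x,(420,294)),cv2.resize(y,(420,294))]))
```

```text
(no output)
```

View pics/c2.png

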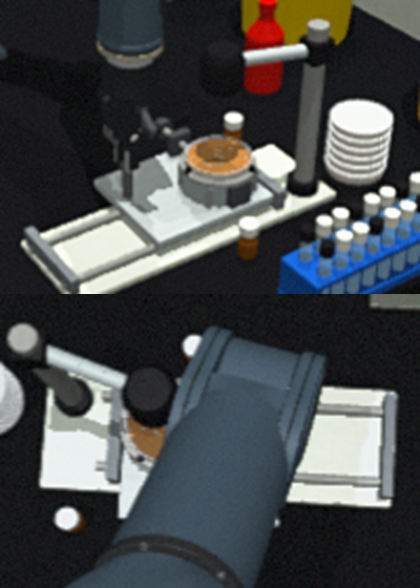

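The scene view shows the post gripped and the carriage close to the stop bar. In the top view the forearm or wrist is very close to the lens head. I'll measure the gap left to the stop and the arm's clearance.

Run:
```python
from h import *
s=pickle.load(open('pics/top0.pkl','rb'));P=cloud(s);X,Y,Z=P[...,0],P[...,1],P[...,2]
def q(m): 
    p=P[m];return m.sum(),np.nanpercentile(p,[2,50,98],axis=0).round(1).tolist()
print('lens',q((Z>256)&(abs(X-680)<45)&(abs(Y-170)<45)))
print('stop',q((Z>35)&(Z<60)&(Y>190)&(Y<235)&(X>600)&(X<740)))
print('plate front',q((Z>36)&(Z<46)&(Y>70)&(Y<150)&(X>560)&(X<625)))
for n in('s2','t2'):
    s2=pickle.load(open(f'pics/{n}.pkl','rb'));P=cloud(s2);X,Y,Z=P[...,0],P[...,1],P[...,2]
    print(n,'plate',q((Z>37)&(Z<45)&(Y>0)&(Y<225)&(X>565)&(X<740)))
    print('arm near lens',q((Z>180)&(Y<145)&(Y>60)&(X>560)&(X<800)))
    m=(Z>88)&(Z<100)&(abs(X-676)<60)&(Y>80)&(Y<240)&(s2['pixels'][...,0]>1.5*s2['pixels'][...,2].astype(float));print('agar',q(m))
    print('lens',q((Z>200)&(Z<275)&(abs(X-678)<40)&(abs(Y-165)<40)))
print(bot.get_obs()['joints'])
```

```text
lens (np.int64(382), [[653.0, 126.7, 257.0], [675.4, 148.0, 264.3], [700.3, 171.8, 268.3]])
stop (np.int64(229), [[615.0, 205.7, 37.7], [666.4, 213.7, 45.5], [721.9, 221.9, 50.7]])
plate front (np.int64(260), [[567.2, 70.5, 37.4], [594.8, 88.7, 41.0], [622.9, 106.4, 45.2]])
s2 plate (np.int64(1146), [[570.6, 6.8, 37.9], [674.1, 75.6, 42.8], [734.5, 205.6, 44.8]])
arm near lens (np.int64(1126), [[563.1, 60.6, 218.4], [656.0, 76.5, 484.0], [701.0, 142.2, 576.7]])
agar (np.int64(384), [[633.6, 109.5, 91.0], [671.2, 148.3, 95.2], [710.4, 189.0, 99.3]])
lens (np.int64(440), [[654.3, 125.9, 214.3], [694.6, 146.4, 254.6], [704.2, 201.0, 269.5]])
t2 plate (np.int64(271), [[572.6, 173.3, 37.2], [622.4, 198.6, 41.5], [712.4, 221.7, 44.9]])
arm near lens (np.int64(1307), [[562.2, 60.8, 250.0], [616.9, 80.0, 526.2], [693.2, 142.8, 580.7]])
agar (np.int64(155), [[638.2, 149.7, 89.0], [659.3, 168.4, 92.3], [677.8, 188.7, 96.2]])
lens (np.int64(596), [[647.8, 126.8, 225.1], [677.0, 152.1, 262.4], [702.2, 201.7, 268.1]])
[-25.25332811  40.22608506  28.66279145 100.16880558 -22.87735603
  45.87009701  11.03575841]
```

The lens centre is at y ≈ 149 and the dish is now at ≈ 148. The plate's front edge (205) is at the stop bar (206). So the carriage is at its stop, and it had started about 20 mm along. I'll release and rise.

Emit:
move_arm([
  [0, 0, 0, 0, 0, 0, 0],
  [0, 0, 0, 0, 0, 0, 0],
  [0, 0, 0, 0, 0, 0, 100],
  [0, 0, 0, 0, 0, 0, 100],
  [0, 0, 0, 0, 0, 0, 100],
  [0, 0, 0, 0, 0, 0, 100],
  [0, 0, 0, 0, 0, 0, 100],
  [0, 0, 0, 0, 0, -0.03, 100],
  [0, 0, 0, 0, 0, -0.06, 100],
  [0, 0, 0, 0, 0, -0.08, 100],
  [0, 0, 0, 0, 0, -0.08, 100],
])

```text
clock: 6.13
position: [624.1, 32.2, 152.4]
orientation: [[0.049, 0.999, 0.004], [0.998, -0.049, -0.031], [-0.031, 0.005, -1.0]]
contact_force: [1.3, -0.3, -0.1]
finger_gap: 85.4
```

Run:
```python
from h import *
s=snap('wrist','w2');P=cloud(s);X,Y,Z=P[...,0],P[...,1],P[...,2]
m=(Z>85)&(Z<106)&(abs(X-535)<28)&(abs(Y-71)<30);q=P[m];print(m.sum(), len(q) and np.percentile(q,[2,50,98],axis=0))
m=(Z>90)&(Z<106)&(abs(X-621)<20)&(abs(Y-31)<20);q=P[m];print('post',m.sum(), len(q) and np.percentile(q,[2,50,98],axis=0))
print(s['obs']['position'],s['obs']['contact_force'],delta([535,71,150],-1.55))
```

```text
1634 [[518.71736579  57.58737399  86.08900031]
 [534.30630452  73.31472136  96.9065535 ]
 [547.11462621  85.62208152 100.05330605]]
post 615 [[611.26495211  20.9429616   90.91164872]
 [621.00524123  31.76311413  97.37877907]
 [630.775869    40.88239976  99.12019073]]
[624.10239006  32.17662172 152.44051745] [ 1.32658972 -0.32421005 -0.14079709] (array([ 0.14188535,  1.79573845, -1.25232051]), array([ 0.03427911, -0.08984092, -0.00102368]))
```

View pics/w2.png

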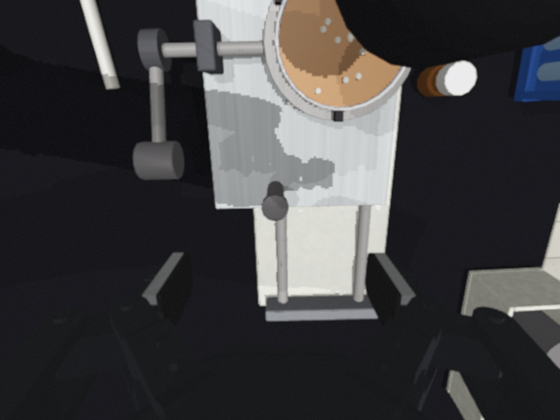

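The carriage stayed put. The lever is at rest with its knob at (159,161) in the wrist view, world (533.5, 72). Moving over it, then straight down.

Emit:
move_arm([
  [0, 0.9, -0.6, 0.015, -0.04, 0, 100],
  [0, 1.8, -1.25, 0.034, -0.08, 0, 100],
  [0, 1.8, -1.25, 0.035, -0.091, 0, 100],
  [0, 1.8, -1.25, 0.035, -0.091, 0, 100],
  [0, 1.8, -1.25, 0.036, -0.091, 0.03, 100],
  [0, 1.8, -1.25, 0.037, -0.092, 0.055, 100],
  [0, 1.8, -1.25, 0.038, -0.092, 0.075, 100],
  [0, 1.8, -1.25, 0.038, -0.092, 0.085, 100],
  [0, 1.8, -1.25, 0.038, -0.092, 0.085, 100],
])

```text
clock: 6.93
position: [532.0, 71.8, 61.6]
orientation: [[0.027, 1.0, -0.001], [1.0, -0.027, -0.001], [-0.001, -0.001, -1.0]]
contact_force: [0.8, 0.4, 0.0]
finger_gap: 85.7
```

Run:
```python
from h import *
print(delta([533.7,72,65],-1.55))
```

```text
(array([-0.07216536,  0.06663545, -0.01074216]), array([ 0.00026687,  0.00165853, -0.0034177 ]))
```

Emit:
move_arm([
  [0, 0, 0, 0, 0.0015, -0.003, 100],
  [0, 0, 0, 0, 0.0015, -0.003, 0],
  [0, 0, 0, 0, 0.0015, -0.003, 0],
  [0, 0, 0, 0, 0.0015, -0.003, 0],
  [0, 0, 0, 0, 0.0015, -0.003, 0],
  [0, 0, 0, 0, 0.0015, -0.003, 0],
  [0, 0, 0, 0, 0.0015, -0.003, 0],
  [0, 0, 0, 0, 0.0015, -0.003, 0],
], newtons=50)

```text
clock: 7.6
position: [532.6, 71.8, 65.2]
orientation: [[0.027, 1.0, -0.002], [1.0, -0.027, -0.001], [-0.001, -0.002, -1.0]]
contact_force: [-4.9, 0.4, 8.6]
finger_gap: 27.9
```

Run:
```python
from h import *
o=bot.get_obs();print(o['position'],o['contact_force'])
for i in range(1,13):
    a=1.3*i/12; print(i,round(85*(np.sin(1.3)-np.sin(1.3-a))/1000,4),round(85*(np.cos(1.3-a)-np.cos(1.3))/1000,4))
```

```text
[532.62373641  71.77935298  65.15056396] [-4.9217214   0.42105242  8.59591236]
1 0.0029 0.0087
2 0.0068 0.0171
3 0.0115 0.025
4 0.0171 0.0323
5 0.0234 0.039
6 0.0305 0.0449
7 0.0381 0.0501
8 0.0462 0.0544
9 0.0548 0.0578
10 0.0636 0.0603
11 0.0727 0.0618
12 0.0819 0.0623
```

Emit:
move_arm([
  [0, 0, 0, 0.003, 0, -0.009, 0],
  [0, 0, 0, 0.007, 0, -0.017, 0],
  [0, 0, 0, 0.0115, 0, -0.025, 0],
  [0, 0, 0, 0.017, 0, -0.032, 0],
  [0, 0, 0, 0.0235, 0, -0.039, 0],
  [0, 0, 0, 0.0305, 0, -0.045, 0],
  [0, 0, 0, 0.038, 0, -0.05, 0],
  [0, 0, 0, 0.046, 0, -0.0545, 0],
  [0, 0, 0, 0.055, 0, -0.058, 0],
  [0, 0, 0, 0.0635, 0, -0.0605, 0],
  [0, 0, 0, 0.073, 0, -0.062, 0],
  [0, 0, 0, 0.082, 0, -0.0623, 0],
])

```text
clock: 8.6
position: [534.9, 154.7, 128.0]
orientation: [[0.027, 1.0, -0.003], [1.0, -0.027, -0.0], [-0.0, -0.003, -1.0]]
contact_force: [-5.0, -2.7, 6.6]
finger_gap: 28.1
```

Emit:
move_arm([
  [0, 0, 0, 0, 0, 0, 0],
  [0, 0, 0, 0, 0, 0, 0],
  [0, 0, 0, 0, 0, 0, 0],
])

```text
clock: 8.85
position: [534.8, 155.0, 128.0]
orientation: [[0.027, 1.0, -0.003], [1.0, -0.027, -0.0], [-0.0, -0.003, -1.0]]
contact_force: [-1.9, -2.5, 3.1]
finger_gap: 28.1
```

Run:
```python
from h import *
a=snap('scene','s3');s=snap('wrist','w3');o=bot.get_obs();print(o['position'],o['contact_force'],o['finger_gap'])
for s_ in (a,s):
    P=cloud(s_);X,Y,Z=P[...,0],P[...,1],P[...,2];c=s_['pixels'].astype(float)
    m=(Z>85)&(Z<125)&(abs(X-676)<60)&(abs(Y-150)<60)&(c[...,0]>1.5*c[...,2]);print('agar',m.sum(),np.percentile(P[m],[2,50,98],axis=0).round(1).tolist())
    m=(Z>37)&(Z<45)&(Y>100)&(Y<230)&(X>565)&(X<625);print('plate',m.sum(),m.sum() and np.percentile(P[m],[2,98],axis=0).round(1).tolist())
x=cv2.resize(a['pixels'][120:270,230:430,::-1],(380,285),interpolation=cv2.INTER_CUBIC)
cv2.imwrite('pics/c3.png',np.hstack([x,cv2.resize(s['pixels'][:,:,::-1],(380,285))]))
```

```text
[534.84967262 154.39476938 128.03245823] [-2.45897182 -2.26626881  3.38415053] 28.48962215718421
agar 391 [[634.1, 108.9, 104.3], [672.2, 147.5, 108.9], [712.1, 187.4, 113.1]]
plate 86 [[566.6, 100.7, 39.1], [620.9, 139.2, 44.9]]
agar 11130 [[635.8, 109.5, 104.2], [674.8, 151.3, 105.5], [713.7, 188.3, 106.8]]
plate 6166 [[565.9, 102.5, 39.2], [624.0, 209.0, 42.6]]
```

View pics/c3.png

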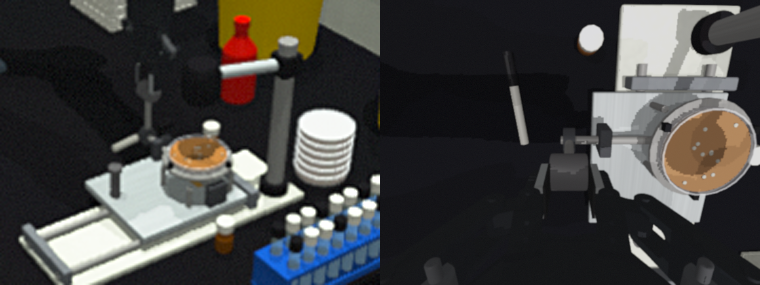

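The lever is upright in the fingers and the dish has risen. One more check: the same-camera lift, and the knob's position against the pivot.

Run:
```python
from h import *
L=lambda n:pickle.load(open(f'pics/{n}.pkl','rb'))
for n in('w1','w2','w3'):
    s=L(n);P=cloud(s);X,Y,Z=P[...,0],P[...,1],P[...,2];c=s['pixels'].astype(float)
    ag=(Z>80)&(Z<125)&(c[...,0]>1.5*c[...,2])&(abs(X-676)<60)&(c[...,0]>110);pl=(Z>37)&(Z<46)&(X>575)&(X<620)&(Y>-100)&(Y<190)
    m=(Z>35)&(Z<62)&(abs(Y-213)<20)&(X>600)&(X<730)
    ax=(Z>60)&(Z<80)&(X>555)&(X<618)&(Y>0)&(Y<200) # lever shaft
    print(n,'agar',np.median(Z[ag]).round(2),'plate',np.median(Z[pl]).round(2),'lift',(np.median(Z[ag])-np.median(Z[pl])).round(2),'shaft y',np.median(Y[ax]).round(1),ax.sum(),'plate front',np.percentile(Y[pl],99.5).round(1))
o=bot.get_obs();print(o['clock'],o['position'],o['contact_force'],np.abs(o['joint_vel']).max())
s=L('s3');s0=L('scene0');d=cv2.absdiff(s['pixels'],s0['pixels']).max(2);
```

```text
w1 agar 92.09 plate 40.92 lift 51.17 shaft y 52.7 1508 plate front 100.5
w2 agar 92.06 plate 40.94 lift 51.13 shaft y 150.6 2030 plate front 189.0
w3 agar 105.5 plate 40.78 lift 64.72 shaft y 153.1 1625 plate front 189.6
8.95 [534.84967262 154.39476938 128.03245823] [-2.45897182 -2.26626881  3.38415053] 0.14198907743692196
```

The lift reads 13.4–13.7 mm, close to the 13.5 mm threshold. I'll nudge ±7 mm at the knob to find the peak.

Emit:
move_arm([
  [0, 0, 0, 0.003, 0, 0, 0],
  [0, 0, 0, 0.007, 0, 0, 0],
  [0, 0, 0, 0.007, 0, 0, 0],
  [0, 0, 0, 0.007, 0, 0, 0],
])

```text
clock: 9.28
position: [535.0, 161.8, 127.8]
orientation: [[0.027, 1.0, -0.003], [1.0, -0.027, -0.0], [-0.0, -0.003, -1.0]]
contact_force: [-1.1, -3.4, -1.1]
finger_gap: 28.0
```

```bash
cat > lift.py <<'E'
from h import *
import sys
for n in('wrist','scene'):
    R=[]
    for i in range(4):
        s=snap(n,n+sys.argv[1]);P=cloud(s);X,Y,Z=P[...,0],P[...,1],P[...,2];c=s['pixels'].astype(float)
        ag=(Z>80)&(Z<125)&(c[...,0]>1.5*c[...,2])&(abs(X-676)<60)&(c[...,0]>110);pl=(Z>37)&(Z<46)&(X>575)&(X<620)&(Y>-100)&(Y<190)
        R.append([np.median(Z[ag]),np.median(Z[pl])])
    print(n,np.mean(R,0).round(2))
o=bot.get_obs();print(o['clock'],o['position'],o['contact_force'])
E
python3 lift.py A
```

```text
wrist [105.53  40.81]
scene [108.53  43.15]
9.6833 [534.96903162 161.28322287 127.89242375] [-1.88205377 -3.22858205 -4.51056081]
```

Emit:
move_arm([
  [0, 0, 0, -0.004, 0, 0, 0],
  [0, 0, 0, -0.008, 0, 0, 0],
  [0, 0, 0, -0.014, 0, 0, 0],
  [0, 0, 0, -0.014, 0, 0, 0],
  [0, 0, 0, -0.014, 0, 0, 0],
])

```text
clock: 10.1
position: [534.6, 146.5, 127.8]
orientation: [[0.029, 1.0, -0.003], [1.0, -0.029, -0.001], [-0.001, -0.003, -1.0]]
contact_force: [-1.3, -2.7, -2.7]
finger_gap: 28.1
```

```bash
python3 lift.py B
```

```text
wrist [105.52  40.78]
scene [108.67  43.24]
10.5 [534.60996623 147.43005047 127.90481421] [-1.25649344 -2.46025079 -2.38336375]
```

Emit:
move_arm([
  [0, 0, 0, 0.003, 0, 0, 0],
  [0, 0, 0, 0.006, 0, 0, 0],
  [0, 0, 0, 0.006, 0, 0, 0],
  [0, 0, 0, 0.006, 0, 0, 0],
])

```text
clock: 10.83
position: [534.8, 154.0, 128.1]
orientation: [[0.027, 1.0, -0.003], [1.0, -0.027, -0.0], [-0.0, -0.003, -1.0]]
contact_force: [-1.3, -2.5, 1.8]
finger_gap: 28.1
```

```bash
python3 lift.py C
```

```text
wrist [105.52  40.79]
scene [108.58  43.34]
11.2333 [534.8352011  153.37634057 128.02463203] [-1.56687376 -3.31551288  3.84942934]
```

The lift is the same at −7, 0 and +7 mm, so the hold is on the plateau. The vertical force is also symmetric about the centre. Settle, then hand in.

Emit:
move_arm([
  [0, 0, 0, 0, 0, 0, 0],
  [0, 0, 0, 0, 0, 0, 0],
  [0, 0, 0, 0, 0, 0, 0],
  [0, 0, 0, 0, 0, 0, 0],
  [0, 0, 0, 0, 0, 0, 0],
  [0, 0, 0, 0, 0, 0, 0],
])

```text
clock: 11.73
position: [534.8, 153.4, 128.1]
orientation: [[0.028, 1.0, -0.003], [1.0, -0.028, -0.0], [-0.001, -0.003, -1.0]]
contact_force: [-2.6, -2.7, 3.1]
finger_gap: 28.4
```

```bash
python3 -c "
from h import *
o=bot.get_obs();print(o['clock'],o['position'],o['contact_force'],o['finger_gap']);print(bot.close_job())"
```

```text
11.7333 [534.82459656 153.35305543 128.06567402] [-2.62799106 -2.73140326  3.08990177] 28.398840646375962
the job is handed in; nothing more can be done
None
```

I slid the carriage by its post until it met the stop, with the dish still down. Then I pinched the lever knob, swung the lever upright, and handed the job in at 11.7 s while holding it there. No verdict was reported.

**Last checks**
- **Carriage:** its front edge (y 205) met the stop bar (y 206) and the dish was under the lens. It had started about 20 mm along its rails, so it moved only 98 mm. I overran the stop, which pushed the wrist force to about 62 N (limit 120 N) before I eased off.
- **Lever:** the knob's travel of 83 mm along and 63 mm up puts it at about 1.31 rad, close to upright. The gripper still has hold of it, and the wrist reads about 5 N in total.
- **Dish lift:** it measured 13.4 mm with the wrist camera and 13.7 mm with the scene camera. That straddles the 13.5 mm limit, so the cameras alone don't settle it. The lift did not change when I moved the knob 7 mm either way, so the lever is at its highest point, which should be the full 14 mm.
- **Bystanders:** the arm never came near any of them. I saw no disturbance in the pictures but did not measure their positions again.

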